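Film the inlay of a turning tray

TASK

Check the finish of the walnut tray on its turntable: push it by the blue post so that it spins freely at a calm pace (about a turn every four seconds) and take your hand off it. While it turns on by itself, still faster than a turn every ten seconds, carry the hand along with the round white inlay for at least six seconds without a break: pointing down, the tool point (between the finger pads) about 100 mm above the inlay and sideways no more than 2 cm off its middle, touching nothing, so that the wrist camera sees it in light from every side. Then stop the tray gently and leave it standing still, let go of, with the other things on the bench undisturbed.

Things in the scene. Friction and masses are not known exactly. Their poses are not given: they have to be found in the camera images.
- tray: octagonal walnut tray, 290 mm across flats, turning without stops about a vertical axis. Origin on that axis at the tray's underside, 35 mm above the bench; z up, x towards the inlay, -x towards the post. Floor 12 mm thick (top 47 mm above the bench); rim wall 12 mm thick, top 75 mm above the bench. Mass 1.6 kg, inertia about the axis 0.0173 kg m2 (nominal, 20 percent less to 25 more)
- stand: fixed stand under the tray, black base 170 mm across; origin on the bench, on the turning axis. Bearing drag 0.0010 N m constant plus 0.0004 N m per rad/s (nominal): the tray coasts, losing 0.06 to 0.1 rad/s each second, and runs out to rest from 1.5 rad/s only after 20 to 35 s. Keep the tray under 2.5 rad/s
- inlay (a point): middle of the top of the round white inlay, 44 mm across, flush in the tray floor, 100 mm from the turning axis and 48.5 mm above the bench; it turns with the tray
- post_top (a point): middle of the top of the upright blue post, 24 mm in diameter, standing on the tray floor 105 mm from the turning axis, straight across from the inlay; it rises 78 mm from the floor, its top 125 mm above the bench (50 mm above the rim wall); it turns with the tray
- mug: loose steel mug, 76 mm across, 100 mm high, standing on the bench; origin under its middle; to be left alone
- sander: loose cork sanding block 110 x 65 x 28 mm lying on the bench; origin under its middle; to be left alone
- flask: loose black drinking flask, 70 mm across, 150 mm high, standing on the bench; origin under its middle; to be left alone

How it is judged:
On the way, in this order (a step that is already met when the one before it is completed fails the run):
1. the tray has been set turning at more than 0.8 rad/s and runs free of the hand (angular speed of tray above 0.8 rad/s and contact force between the arm and tray below 0.2 N), for 0.2 s.
2. for 5.5 s on end: tool point within 25 mm sideways of the inlay and 70 to 130 mm above it, tool down within 0.3 rad, not touching the tray, which turns faster than 0.5 rad/s (horizontal distance between the grasp point and inlay below 0.025 m and z of the grasp point in the frame of inlay between 0.07 and 0.13 m and angle between the grasp point's own z axis and vertical above 2.84 rad and angular speed of tray above 0.5 rad/s and contact force between the arm and tray below 0.2 N), for 5.5 s.
At the end, for the whole second after the job is handed in: the tray stands still (under 0.05 rad/s), untouched; mug, sanding block and flask are upright and within 20 mm of where they were (angular speed of tray below 0.05 rad/s and contact force between the arm and tray below 0.2 N and distance of each of mug, sander, flask from where it was at the start of the episode below 0.02 m and angle between each of mug, sander, flask's own z axis and vertical below 0.1 rad).
It fails at once if the tray is flung round faster than 2.5 rad/s (angular speed of tray above 2.5 rad/s).
It fails at once if the tray is struck or pressed with more than 25 N (contact force between the arm and tray above 25 N).
It fails at once if the mug is pushed away or tipped (distance of mug from where it was at the start of the episode above 0.02 m or angle between mug's own z axis and vertical above 0.3 rad).
It fails at once if the sander is pushed away or tipped (distance of sander from where it was at the start of the episode above 0.02 m or angle between sander's own z axis and vertical above 0.3 rad).
It fails at once if the flask is pushed away or tipped (distance of flask from where it was at the start of the episode above 0.02 m or angle between flask's own z axis and vertical above 0.3 rad).
It also fails if it takes over 64 s, if anything falls off the work surface, if the arm or the gripper's body presses on something with over 40 N, if the wrist force passes 120 N, or if a joint passes its speed limit or range.

ROBOT

A 6-joint arm with a two-finger parallel gripper is mounted at the origin on the work surface. World frame = base frame: x ahead of the robot, y to its left, z up, the work surface at z = 0. Lengths are in m, angles in rad, forces in N, time in s.
With the tool pointing down it reaches from about 0.375 to 0.9 m from the base axis. Payload 3.1 kg.
Tool frame: the origin (TCP) lies between the finger pads, 19 mm behind the fingertips; this is the grasp point; z points along the fingers, y is the line along which they close (so a half turn about z gives the same grasp; the last joint's range is limited). The gripper opens to 87 mm and grips with 3 to 60 N. Pads are 19 mm wide; open, the fingers measure 117 mm over their backs; the gripper's body (75 mm by 190 mm) begins 51 mm behind the grasp point.
Start: joints at [-1.484, 0.527, 1.433, -0, 1.181, -0.178], TCP at [0.164, -0.603, 0.241] pointing down, gripper open.
Joint ranges: [-3.08, 3.08], [-0.75, 2.2], [0.22, 2.44], [-1.43, 4.57], [0, 2.65], [-2.85, 2.85]. Speed limits (rad/s): [2.79, 2.79, 3.14, 3.14, 3.14, 3.14].

INTERFACE

Orientations are given as a unit quaternion [x, y, z, w].
In Python, from rig import robot gives the robot as it stands. The module is installed in compiled form; this text tells all that it offers.
- The arm moves only by the tool play_rows, never from a script. Its arguments are lists of equal length, an entry for each row: "gripper": the closure, from -1 (fully open) to 1 (shut); "delta_pos": the shift along the tool's x, y, z in cm, a list of three; "turn": the turn, a rotation vector about the tool's x, y, z in rad, a list of three. A call has 1 to 12 rows; each row is the pose to reach, as a shift and turn from the pose commanded when the call began, along the tool's axes at that moment; what a row does not reach only later rows make up. A row lasts 1/8 s, in which the tool goes at most 62.5 mm and 10.7 degrees, less where a joint would pass 70% of its speed; a pose out of reach is approached as far as the arm can. A call with a gripper value outside its range is refused whole. The fingers move at their own pace and stop on an object; "squeeze" is the grip in N (left out, the last holds). Time passes only in rows, so rows that repeat a pose let the fingers close. It gives the time, the measured TCP pose, the force, the opening and the grip force at its end, in the units of the state.
- robot.get_obs(): the state, without advancing time (a new reading comes with each control period).
- robot.camera(name): name is "scene" or "top"; returns a dict with "color" (480x640x3 uint8, red, green, blue), "vfov" (degrees; the focal length in pixels is half the picture's height over the tangent of half this angle, whatever the lens; pixels are square), "cx", "cy" (the principal point, pixels), "R" (3x3) and "t" (3): a world point X has camera coordinates R X + t. Camera axes: x right, y down, z forward; pixel columns grow to the right and rows downward; lengths in m; the calibration is good to about 2 mm. A picture is of the moment at which its call begins. There is no depth.
- robot.hand_in(): hands the job in; it is judged then, once.
The state is a dict: "time": time; "q": joint angles; "joint_velocities": joint speeds; "joint_torque": joint torques, N m; "position": TCP position; "tool_rot": TCP orientation; "ft_force": force on the tool from outside, world axes, zero at the start; "moment": the same for the moment, N m; "grip_width": finger opening in m; "grip_force": force on a finger pad.
Only numpy, scipy, OpenCV 4.12 (cv2) and the standard library are available. Lean on these libraries where they do the work, as an engineer would, in place of code of your own. Each camera call takes 0.05 s, during which the arm holds its last target. There are 200 camera calls.

## Working session

There is one attempt and no reset: what is moved stays moved. The work goes in short steps, Python scripts to look and compute and a tool call to move; the robot and the scene stay as the last step left them, time stands still between calls to the robot, and variables do not carry over. Pictures are saved under pics/ and viewed, at most 10 in all, crops included, and the job is handed in when it is done.

Besides the shell and the picture viewer there is one more tool, called after "Emit:" in YAML: its name, and indented under it one key for each argument. play_rows: Moves the arm, as the interface text tells. Its arguments: {"type":"object","properties":{"gripper":{"type":"array","items":{"type":"number"}},"delta_pos":{"type":"array","items":{"type":"array","items":{"type":"number"}}},"turn":{"type":"array","items":{"type":"array","items":{"type":"number"}}},"squeeze":{"type":"number"}},"required":["gripper","delta_pos","turn"]}

```bash
mkdir -p pics
python3 - <<'E'
from rig import robot
import cv2
print(robot.get_obs())
for n in("scene","top"):
    c=robot.camera(n); cv2.imwrite(f"pics/{n}0.png",c["color"][:,:,::-1]); print(n,c["vfov"],c["cx"],c["cy"],c["R"],c["t"])
E
```

```text
{'time': 0.0, 'q': array([-1.48349007e+00,  5.28443997e-01,  1.43386656e+00, -4.49908634e-05,
        1.18140029e+00, -1.78496518e-01]), 'joint_velocities': array([-0.0006783 ,  0.00057113,  0.00138217,  0.00097831, -0.00201047,
        0.00076789]), 'joint_torque': array([-6.30004033e-04, -4.40043712e+01, -1.76593530e+01,  6.32363674e-02,
        5.82431629e-02, -1.59167607e-04]), 'position': array([ 0.16413628, -0.60236047,  0.24029658]), 'tool_rot': array([ 9.91179911e-01,  1.32518913e-01,  2.74921529e-05, -1.05894301e-03]), 'ft_force': array([0.64148614, 0.99513664, 0.3438022 ]), 'moment': array([ 0.02426058, -0.00560718, -0.038833  ]), 'grip_force': 0.0, 'grip_width': 0.0868413503596306}
scene 46.29675347873557 313.56826399107797 234.7360037695983 [[-0.72912589  0.6842927  -0.01090545]
 [ 0.4158815   0.43036136 -0.80114398]
 [-0.54352369 -0.58867019 -0.59837229]] [ 0.39806034 -0.1426685   1.70748008]
top 54.39863983050554 313.4643687786778 243.33574067193655 [[ 0.00846749 -0.99993708 -0.00735757]
 [-0.99925896 -0.00818501 -0.0376104 ]
 [ 0.03754781  0.00767058 -0.99926539]] [0.0154533  0.51766899 1.43651293]
```

View pics/top0.png

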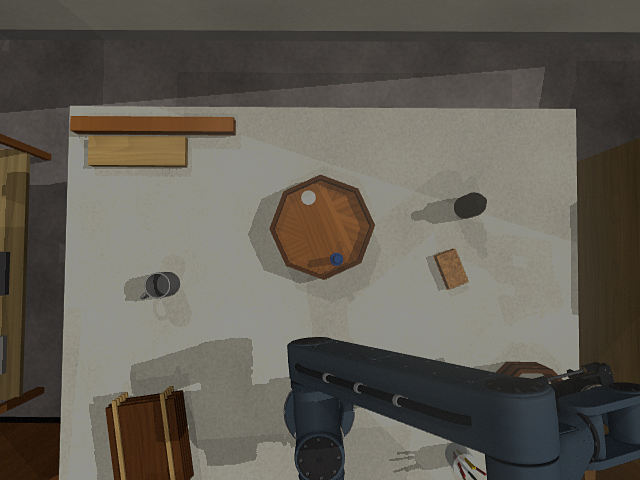

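View pics/scene0.png

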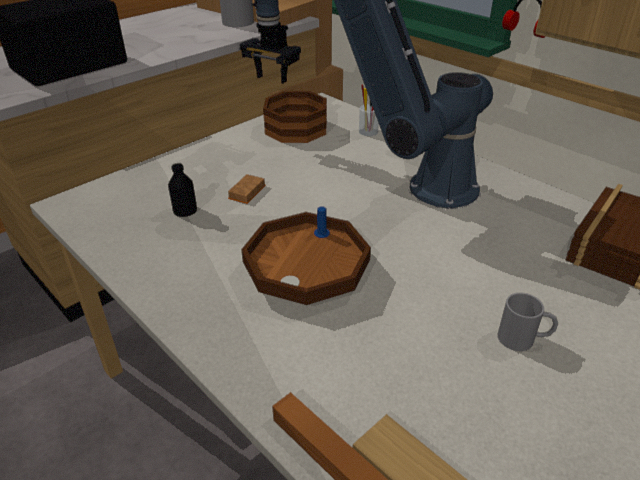

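The top view shows the inlay at (308,198), the post at (336,259), the flask at (470,205), the sander at (451,269) and the mug at (162,285). The scene view agrees, and the post and inlay are clear in both.

```bash
cat > h.py <<'E'
import numpy as np, cv2
from rig import robot
def ray(c,u,v,z):
    f=240/np.tan(np.radians(c["vfov"]/2)); d=c["R"].T@np.array([(u-c["cx"])/f,(v-c["cy"])/f,1]); o=-c["R"].T@c["t"]
    return o+d*(z-o[2])/d[2]
def blobs(c,kind):
    hsv=cv2.cvtColor(c["color"],cv2.COLOR_RGB2HSV)
    if kind=="post": m=cv2.inRange(hsv,(105,150,40),(125,255,255))
    if kind=="inlay": m=cv2.inRange(hsv,(0,0,150),(180,60,255))
    n,l,s,ce=cv2.connectedComponentsWithStats(m)
    return m,s,ce
E
python3 - <<'E'
from h import *
for n in("scene","top"):
    c=robot.camera(n); hsv=cv2.cvtColor(c["color"],cv2.COLOR_RGB2HSV)
    for k in("post","inlay"):
        m,s,ce=blobs(c,k)
        for a,b in zip(s[1:],ce[1:]):
            if 25<a[4]<600: print(n,k,a,b.round(1),ray(c,*b,.0485 if k=="inlay" else .1).round(4), ray(c,*b,.125).round(4))
    if n=="top":
        print(hsv[198,308],hsv[259,336],hsv[215,322])
        m=cv2.inRange(hsv,(0,90,30),(20,255,255)); nn,l,s,ce=cv2.connectedComponentsWithStats(m)
        i=l[215,322]; cn=max(cv2.findContours((l==i).astype(np.uint8),0,2)[0],key=cv2.contourArea); h=cv2.convexHull(cn)
        M=cv2.moments(h); u,v=M["m10"]/M["m00"],M["m01"]/M["m00"]; print("tray",u,v,M["m00"],ray(c,u,v,.075))
        for nm,u,v,z in(("flask",470,205,.1),("sander",451,269,.028),("mug",162,285,.1)): print(nm,ray(c,u,v,z))
    else: print(hsv[281,290],hsv[222,322])
E
```

```text
scene post [315 207  14  30 268] [321.4 223. ] [ 0.493  -0.0265  0.1   ] [ 0.5172 -0.0013  0.125 ]
scene inlay [162   8  18   6  39] [170.4  10.6] [-0.3618 -2.1337  0.0485] [-0.2165 -1.8743  0.125 ]
scene inlay [188  12  33  12 113] [206.1  18. ] [-0.4201 -1.87    0.0485] [-0.2697 -1.6339  0.125 ]
scene inlay [120  19  12  16  61] [124.1  24.4] [-0.0508 -2.0804  0.0485] [ 0.0669 -1.8257  0.125 ]
scene inlay [175  29  52  12 270] [203.8  33.8] [-0.2556 -1.6502  0.0485] [-0.1197 -1.4336  0.125 ]
scene inlay [197  46  20   7  41] [205.4  49. ] [-0.1316 -1.455   0.0485] [-0.0067 -1.2557  0.125 ]
scene inlay [145  52  13  11  37] [150.9  57.2] [ 0.1062 -1.5373  0.0485] [ 0.21   -1.3307  0.125 ]
scene inlay [330  99  31  34 571] [346.9 115.3] [-0.0824 -0.4942  0.0485] [ 0.0381 -0.38    0.125 ]
scene inlay [201 151   8  10  29] [204.6 156.6] [ 0.4586 -0.5978  0.0485] [ 0.5312 -0.4744  0.125 ]
scene inlay [192 162  16  13  90] [199.6 168.7] [ 0.5134 -0.5443  0.0485] [ 0.5812 -0.4257  0.125 ]
scene inlay [193 179   6  12  27] [195.3 184.3] [ 0.5738 -0.4769  0.0485] [ 0.6362 -0.3643  0.125 ]
s
[... 1685 characters left out ...]
41] [578. 349.] [ 0.2078 -0.7705  0.0485] [ 0.2217 -0.7281  0.125 ]
top inlay [ 63 333   2  32  33] [ 63.1 348.1] [0.1953 0.7682 0.0485] [0.2099 0.7268 0.125 ]
top inlay [285 340   6  37  50] [287.  357.5] [0.1742 0.0958 0.0485] [0.1899 0.091  0.125 ]
top inlay [366 410  39  15  39] [385.  417.1] [ 0.0016 -0.1973  0.0485] [ 0.0267 -0.1861  0.125 ]
top inlay [ 59 440   2  40  45] [ 59.8 460.9] [-0.1375  0.7684  0.0485] [-0.1048  0.7271  0.125 ]
[ 25  11 144] [110 138 102] [ 13 159 120]
tray 321.6891719745223 226.7512101910828 7850.0 [ 0.56440895 -0.00467206  0.075     ]
flask [ 0.62931787 -0.43479641  0.1       ]
sander [ 0.4420663  -0.39984262  0.028     ]
mug [0.3895893 0.4574262 0.1      ]
```

```bash
cat >> h.py <<'E'
C0=np.array([.5644,-.0047])
def proj(c,X):
    f=240/np.tan(np.radians(c["vfov"]/2)); p=c["R"]@X+c["t"]; return np.array([c["cx"]+f*p[0]/p[2],c["cy"]+f*p[1]/p[2]])
def find(n,c=None):
    "post (plane z=.125 by topmost pixels / blob) and inlay points seen by camera n, inside the tray"
    c=c or robot.camera(n); hsv=cv2.cvtColor(c["color"],cv2.COLOR_RGB2HSV); out={"px":{}}
    a=np.linspace(0,2*np.pi,40)
    for k,lo,hi,z,r in(("post",(103,105,40),(125,255,255),.1,.15),("inlay",(0,0,105),(180,60,255),.0485,.128)):
        m=np.zeros((480,640),np.uint8)
        P=np.concatenate([[proj(c,np.array([C0[0]+r*np.cos(t),C0[1]+r*np.sin(t),zz])) for t in a] for zz in ((.05,.125) if k=="post" else (.0485,))])
        cv2.fillConvexPoly(m,cv2.convexHull(P.astype(np.int32)),255)
        m&=cv2.inRange(hsv,lo,hi); nn,l,s,ce=cv2.connectedComponentsWithStats(m)
        if nn<2: continue
        i=1+np.argmax(s[1:,4])
        if s[i,4]<25: continue
        out["px"][k]=(s[i].tolist(),ce[i].round(1).tolist())
        out[k]=ray(c,*ce[i],z)[:2] if k=="inlay" or n=="top" else ray(c,ce[i][0],ce[i][1],.088)[:2]
    return out
E
python3 - <<'E'
from h import *
for n in("top","scene"):
    o=find(n); print(n,o)
    if "inlay" in o and "post" in o: d=o["inlay"]-o["post"]; print(np.hypot(*d),np.arctan2(d[1],d[0]),(o["post"]*100+o["inlay"]*105)/205)
E
```

```text
top {'px': {'post': ([330, 253, 13, 13, 114], [336.4, 258.8]), 'inlay': ([301, 191, 15, 14, 164], [308.0, 197.3])}, 'post': array([ 0.46989812, -0.04790991]), 'inlay': array([0.65544295, 0.03716306])}
0.20411833494739345 0.42990293548954134 [ 0.56493328 -0.00433595]
scene {'px': {'post': ([314, 207, 15, 31, 292], [321.2, 223.3]), 'inlay': ([281, 276, 18, 10, 131], [290.5, 280.1])}, 'post': array([ 0.48267775, -0.03785355]), 'inlay': array([0.65251318, 0.03595733])}
0.18518131808102267 0.40997576683228215 [ 5.69666627e-01 -4.79777050e-05]
```

Emit:
play_rows:
  gripper: [1, 1, 1, 1, 1, 1, 1, 1, 1, 1, 1, 1]
  squeeze: 10
  delta_pos:
    - [1.3, -1.2, 0]
    - [4.3, -4.0, 0]
    - [8.5, -8.0, 0]
    - [12.8, -12.1, 0]
    - [17.1, -16.1, 0]
    - [21.3, -20.1, 0]
    - [25.6, -24.1, 0]
    - [29.9, -28.1, 0]
    - [34.2, -32.2, 0]
    - [38.4, -36.2, 0]
    - [41.4, -39.0, 0]
    - [42.7, -40.2, 0]
  turn:
    - [0, 0, 0.01]
    - [0, 0, 0.03]
    - [0, 0, 0.06]
    - [0, 0, 0.09]
    - [0, 0, 0.12]
    - [0, 0, 0.15]
    - [0, 0, 0.18]
    - [0, 0, 0.2]
    - [0, 0, 0.22]
    - [0, 0, 0.24]
    - [0, 0, 0.26]
    - [0, 0, 0.266]

```text
time: 1.8
position: [0.4707, -0.0996, 0.2414]
tool_rot: [1.0, 0.001, -0.0, -0.0]
ft_force: [-0.8, -0.8, -0.3]
grip_width: 0.0002
grip_force: 0.0
```

Emit:
play_rows:
  gripper: [1, 1, 1, 1, 1, 1, 1, 1]
  delta_pos:
    - [0, 0, 2]
    - [0, 0, 5]
    - [0, 0, 8]
    - [0, 0, 11]
    - [0, 0, 13]
    - [0, 0, 13.3]
    - [0, 0, 13.3]
    - [0, 0, 13.3]
  turn:
    - [0, 0, 0]
    - [0, 0, 0]
    - [0, 0, 0]
    - [0, 0, 0]
    - [0, 0, 0]
    - [0, 0, 0]
    - [0, 0, 0]
    - [0, 0, 0]

```text
time: 2.8
position: [0.4712, -0.1031, 0.1092]
tool_rot: [1.0, -0.0, 0.001, 0.0]
ft_force: [-0.0, -1.1, 0.1]
grip_width: 0.0006
grip_force: 0.0
```

Run:
```python
from h import *
o=robot.get_obs(); print({k:o[k] for k in("time","q","position","tool_rot","ft_force","grip_width")})
c=robot.camera("top"); print(find("top",c)); cv2.imwrite("pics/t1.png",cv2.resize(c["color"][120:330,200:480,::-1],None,fx=2.5,fy=2.5))
```

```text
{'time': 2.8, 'q': array([-4.47574139e-01,  5.59210239e-01,  1.90436177e+00,  9.70872259e-05,
        6.75924471e-01,  1.12323161e+00]), 'position': array([ 0.47118933, -0.10305479,  0.10923947]), 'tool_rot': array([ 9.99999449e-01, -4.25520084e-05,  9.58012894e-04,  4.26172461e-04]), 'ft_force': array([-0.02944337, -1.05198146,  0.0696409 ]), 'grip_width': 0.0005803148152853225}
{'px': {'inlay': ([301, 191, 15, 14, 164], [308.0, 197.2])}, 'inlay': array([0.65553436, 0.03732993])}
```

View pics/t1.png

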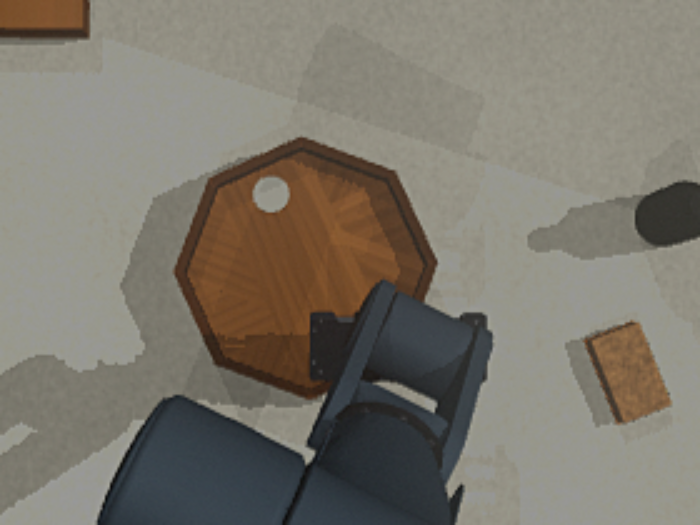

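The crop shows the hand covering the post, with the inlay unobstructed at (271,195). Next is a slow approach to the post, from -y.

Emit:
play_rows:
  gripper: [1, 1, 1, 1, 1, 1, 1, 1, 1, 1]
  delta_pos:
    - [0, -0.5, 0]
    - [0, -1.0, 0]
    - [0, -1.5, 0]
    - [0, -1.9, 0]
    - [0, -2.1, 0]
    - [0, -2.3, 0]
    - [0, -2.4, 0]
    - [0, -2.5, 0]
    - [0, -2.6, 0]
    - [0, -2.7, 0]
  turn:
    - [0, 0, 0]
    - [0, 0, 0]
    - [0, 0, 0]
    - [0, 0, 0]
    - [0, 0, 0]
    - [0, 0, 0]
    - [0, 0, 0]
    - [0, 0, 0]
    - [0, 0, 0]
    - [0, 0, 0]

```text
time: 4.1
position: [0.4706, -0.076, 0.1082]
tool_rot: [1.0, -0.0, -0.0, 0.0]
ft_force: [-0.3, -0.8, 0.3]
grip_width: 0.0004
grip_force: 0.0
```

Run:
```python
from h import *
o=robot.get_obs(); print({k:o[k] for k in("time","position","ft_force")}); r=find("top"); print(r)
d=r["inlay"]-np.array([.5652,-.0045]); print(np.hypot(*d),np.arctan2(d[1],d[0]))
```

```text
{'time': 4.1, 'position': array([ 0.47060811, -0.07596727,  0.10824891]), 'ft_force': array([-0.34679259, -0.75690276,  0.34511732])}
{'px': {'inlay': ([301, 191, 15, 14, 163], [308.0, 197.3])}, 'inlay': array([0.65532673, 0.03710622])}
0.09926683819692732 0.4324924930269674
```

```bash
python3 -c "
import numpy as np
t=3.573-np.cumsum([.015,.02,.03,.04,.06,.08,.10,.12,.14,.155,.165,.17,.1,.04,0])
print(np.c_[10.5*(np.cos(t)-np.cos(3.573)),-10.5*(np.sin(t)-np.sin(3.573))].round(2).tolist())"
```

```text
[[-0.06, -0.14], [-0.15, -0.34], [-0.27, -0.63], [-0.41, -1.02], [-0.59, -1.63], [-0.78, -2.44], [-0.92, -3.48], [-0.96, -4.74], [-0.8, -6.2], [-0.4, -7.78], [0.29, -9.37], [1.27, -10.86], [1.95, -11.65], [2.25, -11.95], [2.25, -11.95]]
```

Emit:
play_rows:
  gripper: [1, 1, 1, 1, 1, 1, 1, 1, 1, 1, 1, 1]
  delta_pos:
    - [-0.06, -0.14, 0]
    - [-0.15, -0.34, 0]
    - [-0.27, -0.63, 0]
    - [-0.41, -1.02, 0]
    - [-0.59, -1.63, 0]
    - [-0.78, -2.44, 0]
    - [-0.92, -3.48, 0]
    - [-0.96, -4.74, 0]
    - [-0.8, -6.2, 0]
    - [-0.4, -7.78, 0]
    - [0.29, -9.37, 0]
    - [1.27, -10.86, 0]
  turn:
    - [0, 0, 0]
    - [0, 0, 0]
    - [0, 0, 0]
    - [0, 0, 0]
    - [0, 0, 0]
    - [0, 0, 0]
    - [0, 0, 0]
    - [0, 0, 0]
    - [0, 0, 0]
    - [0, 0, 0]
    - [0, 0, 0]
    - [0, 0, 0]

```text
time: 5.65
position: [0.484, 0.0339, 0.1083]
tool_rot: [1.0, 0.0, 0.0, -0.0]
ft_force: [0.3, 0.1, 0.3]
grip_width: 0.0003
grip_force: 0.0
```

Emit:
play_rows:
  gripper: [1, 1, 1, 1, 1]
  delta_pos:
    - [0.3, -0.4, 0]
    - [0.3, -0.4, 0]
    - [0.2, -0.2, -2]
    - [0, 0, -4]
    - [0, 0, -5]
  turn:
    - [0, 0, 0]
    - [0, 0, 0]
    - [0, 0, 0]
    - [0, 0, 0]
    - [0, 0, 0]

```text
time: 6.28
position: [0.4833, 0.032, 0.159]
tool_rot: [1.0, -0.001, 0.0, 0.0]
ft_force: [-0.0, -0.9, 0.5]
grip_width: 0.0003
grip_force: 0.0
```

```bash
cat >> h.py <<'E'
C=np.array([.565,-.0045])
def ang(n):
    t=robot.get_obs()["time"]; r=find(n); out=[]
    for k in("inlay","post"):
        if k in r:
            d=r[k]-C; out.append((round(float(np.arctan2(d[1],d[0]))+(np.pi if k=="post" else 0),3),round(float(np.hypot(*d)),3)))
        else: out.append(None)
    return t,out
E
python3 - <<'E'
from h import *
for i in range(3):
    print(ang("top")); print("  s",ang("scene"))
o=robot.get_obs(); print({k:o[k] for k in("time","position","ft_force")})
E
```

```text
(6.275, [(-1.48, 0.1), (4.767, 0.101)])
  s (6.325, [(-1.517, 0.099), (4.659, 0.11)])
(6.375, [(-1.612, 0.1), (4.675, 0.101)])
  s (6.425, [(-1.649, 0.098), (4.549, 0.109)])
(6.475, [(-1.744, 0.1), (4.57, 0.101)])
  s (6.525, [(-1.782, 0.098), (4.432, 0.109)])
{'time': 6.575, 'position': array([0.48286914, 0.03261173, 0.15762452]), 'ft_force': array([-0.1299996 ,  0.15414098,  0.03398312])}
```

```bash
cat > plan.py <<'E'
import sys,json,os
from h import *
# usage: plan.py cmdx cmdy ; looks once, fits angle history, prints rows for the next 1.5 s
H=json.load(open("hist.json")) if os.path.exists("hist.json") else [[6.275,-1.48],[6.375,-1.612],[6.475,-1.744]]
cmd=np.array(list(map(float,sys.argv[1:3])))
for n in sys.argv[3:]:
    t,(i,p)=ang(n); print(t,i,p)
    m=None
    if i and abs(i[1]-.1)<.006: m=i[0]-(.03 if n=="scene" else 0)
    elif p and n=="top": m=p[0]+.03
    if m is not None:
        last=H[-1]; pred=last[1]-1.2*(t-last[0]); m-=2*np.pi*round((m-pred)/(2*np.pi)); H.append([t,m])
json.dump(H,open("hist.json","w"))
A=np.array(H); now=robot.get_obs()["time"]
# phi = p0 - w*tau + a/2*tau^2, a pulled towards 0.08
T=A[:,0]-now; W=np.exp(T/6); M=np.c_[np.ones_like(T),-T,.5*T*T]
p=np.linalg.lstsq(np.vstack([M*W[:,None],[0,0,.3]]),np.r_[A[:,1]*W,.3*.08],rcond=None)[0]
print("now",now,"phi,w,a",p.round(3),"res",(M@p-A[:,1]).round(3)[-5:], "tcp",robot.get_obs()["position"].round(4))
tau=np.arange(1,13)/8; f=p[0]-p[1]*tau+.5*p[2]*tau**2
P=C+.1*np.c_[np.cos(f),np.sin(f)]; d=(P-cmd)*100; print([[round(x,1),round(-y,1),0] for x,y in d]); print(P[-1].round(4))
E
python3 plan.py .4827 .0326
```

```text
now 6.575 phi,w,a [-1.875  1.304  0.08 ] res [ 0. -0.  0.] tcp [0.4829 0.0326 0.1576]
[[np.float64(3.7), np.float64(12.6), 0], [np.float64(2.4), np.float64(11.8), 0], [np.float64(1.1), np.float64(10.8), 0], [np.float64(0.1), np.float64(9.6), 0], [np.float64(-0.7), np.float64(8.2), 0], [np.float64(-1.3), np.float64(6.8), 0], [np.float64(-1.6), np.float64(5.3), 0], [np.float64(-1.8), np.float64(3.7), 0], [np.float64(-1.7), np.float64(2.2), 0], [np.float64(-1.3), np.float64(0.7), 0], [np.float64(-0.8), np.float64(-0.6), 0], [np.float64(-0.0), np.float64(-1.9), 0]]
[0.4824 0.0519]
```

Emit:
play_rows:
  gripper: [1, 1, 1, 1, 1, 1, 1, 1, 1, 1, 1, 1]
  delta_pos:
    - [0, 0, 0]
    - [0, 0, 0]
    - [-0.2, 0.2, 0]
    - [-0.5, 0.5, 0]
    - [-0.9, 0.9, 0]
    - [-1.2, 1.2, 0]
    - [-1.4, 1.4, 0]
    - [-1.5, 1.4, 0]
    - [-1.5, 1.2, 0]
    - [-1.3, 0.6, 0]
    - [-0.8, -0.6, 0]
    - [0, -1.9, 0]
  turn:
    - [0, 0, 0]
    - [0, 0, 0]
    - [0, 0, 0]
    - [0, 0, 0]
    - [0, 0, 0]
    - [0, 0, 0]
    - [0, 0, 0]
    - [0, 0, 0]
    - [0, 0, 0]
    - [0, 0, 0]
    - [0, 0, 0]
    - [0, 0, 0]

```text
time: 8.07
position: [0.4838, 0.0527, 0.1583]
tool_rot: [1.0, -0.0, 0.0, -0.0]
ft_force: [-0.9, -0.5, -0.9]
grip_width: 0.0006
grip_force: 0.0
```

```bash
sed -i 's/round(x,1),round(-y,1)/float(round(x,1)),float(round(-y,1))/' plan.py; python3 plan.py .4827 .0516 top scene
```

```text
8.075 None (2.531, 0.1)
8.125 (2.464, 0.098) (2.614, 0.107)
now 8.175 phi,w,a [-3.877  1.2    0.065] res [ 0.     0.     0.001 -0.034  0.033] tcp [0.4847 0.0531 0.1584]
[[1.9, -2.1, 0], [3.1, -3.0, 0], [4.4, -3.6, 0], [5.8, -4.1, 0], [7.2, -4.3, 0], [8.7, -4.4, 0], [10.1, -4.2, 0], [11.5, -3.8, 0], [12.8, -3.3, 0], [14.0, -2.6, 0], [15.1, -1.7, 0], [16.0, -0.7, 0]]
[0.6428 0.0583]
```

```bash
sed -i 's/-(.03 if n=="scene" else 0)//; s/p\[0\]+.03/p[0]/' plan.py; echo '[[6.275,-1.48],[6.375,-1.612],[6.475,-1.744],[8.075,-3.752],[8.125,-3.819]]'>hist.json; python3 plan.py .4827 .0516
```

```text
now 8.175 phi,w,a [-3.875  1.187  0.078] res [ 0.001 -0.    -0.001 -0.004  0.004] tcp [0.4847 0.0531 0.1584]
[[1.9, -2.1, 0], [3.1, -3.0, 0], [4.4, -3.6, 0], [5.7, -4.1, 0], [7.1, -4.3, 0], [8.5, -4.4, 0], [9.9, -4.2, 0], [11.3, -3.9, 0], [12.6, -3.4, 0], [13.8, -2.7, 0], [14.8, -1.9, 0], [15.8, -0.9, 0]]
[0.6405 0.061 ]
```

Emit:
play_rows:
  gripper: [1, 1, 1, 1, 1, 1, 1, 1, 1, 1, 1, 1]
  delta_pos:
    - [1.9, -2.1, 0]
    - [3.1, -3.0, 0]
    - [4.4, -3.6, 0]
    - [5.7, -4.1, 0]
    - [7.1, -4.3, 0]
    - [8.5, -4.4, 0]
    - [9.9, -4.2, 0]
    - [11.3, -3.9, 0]
    - [12.6, -3.4, 0]
    - [13.8, -2.7, 0]
    - [14.8, -1.9, 0]
    - [15.8, -0.9, 0]
  turn:
    - [0, 0, 0]
    - [0, 0, 0]
    - [0, 0, 0]
    - [0, 0, 0]
    - [0, 0, 0]
    - [0, 0, 0]
    - [0, 0, 0]
    - [0, 0, 0]
    - [0, 0, 0]
    - [0, 0, 0]
    - [0, 0, 0]
    - [0, 0, 0]

```text
time: 9.68
position: [0.6418, 0.0599, 0.1582]
tool_rot: [1.0, -0.0, -0.0, 0.0]
ft_force: [-0.8, 0.0, -0.4]
grip_width: 0.0005
grip_force: 0.0
```

```bash
python3 plan.py .6407 .0606 scene
```

```text
9.675 (0.732, 0.095) None
now 9.725 phi,w,a [-5.604  1.051  0.084] res [-0.    -0.001 -0.004  0.004 -0.   ] tcp [0.6436 0.0583 0.1583]
[[1.0, 1.3, 0], [1.6, 2.4, 0], [2.0, 3.6, 0], [2.3, 4.9, 0], [2.4, 6.1, 0], [2.4, 7.4, 0], [2.2, 8.6, 0], [1.9, 9.8, 0], [1.4, 10.9, 0], [0.9, 11.9, 0], [0.2, 12.9, 0], [-0.6, 13.7, 0]]
[ 0.6344 -0.0765]
```

Emit:
play_rows:
  gripper: [1, 1, 1, 1, 1, 1, 1, 1, 1, 1, 1, 1]
  delta_pos:
    - [1.0, 1.3, 0]
    - [1.6, 2.4, 0]
    - [2.0, 3.6, 0]
    - [2.3, 4.9, 0]
    - [2.4, 6.1, 0]
    - [2.4, 7.4, 0]
    - [2.2, 8.6, 0]
    - [1.9, 9.8, 0]
    - [1.4, 10.9, 0]
    - [0.9, 11.9, 0]
    - [0.2, 12.9, 0]
    - [-0.6, 13.7, 0]
  turn:
    - [0, 0, 0]
    - [0, 0, 0]
    - [0, 0, 0]
    - [0, 0, 0]
    - [0, 0, 0]
    - [0, 0, 0]
    - [0, 0, 0]
    - [0, 0, 0]
    - [0, 0, 0]
    - [0, 0, 0]
    - [0, 0, 0]
    - [0, 0, 0]

```text
time: 11.22
position: [0.6347, -0.077, 0.1583]
tool_rot: [1.0, -0.0, -0.0, -0.0]
ft_force: [0.8, -0.3, -0.3]
grip_width: 0.0009
grip_force: 0.0
```

```bash
python3 plan.py .6347 -.0764 scene
```

```text
11.225 (-0.806, 0.101) (5.324, 0.104)
now 11.275 phi,w,a [-7.135  0.923  0.083] res [-0.001 -0.003  0.004 -0.001  0.   ] tcp [ 0.6335 -0.0778  0.1582]
[[-1.3, 1.0, 0], [-2.3, 1.6, 0], [-3.3, 2.1, 0], [-4.3, 2.5, 0], [-5.4, 2.7, 0], [-6.5, 2.8, 0], [-7.5, 2.8, 0], [-8.6, 2.7, 0], [-9.6, 2.5, 0], [-10.6, 2.1, 0], [-11.5, 1.7, 0], [-12.4, 1.2, 0]]
[ 0.5108 -0.0886]
```

Emit:
play_rows:
  gripper: [1, 1, 1, 1, 1, 1, 1, 1, 1, 1, 1, 1]
  delta_pos:
    - [-1.3, 1.0, 0]
    - [-2.3, 1.6, 0]
    - [-3.3, 2.1, 0]
    - [-4.3, 2.5, 0]
    - [-5.4, 2.7, 0]
    - [-6.5, 2.8, 0]
    - [-7.5, 2.8, 0]
    - [-8.6, 2.7, 0]
    - [-9.6, 2.5, 0]
    - [-10.6, 2.1, 0]
    - [-11.5, 1.7, 0]
    - [-12.4, 1.2, 0]
  turn:
    - [0, 0, 0]
    - [0, 0, 0]
    - [0, 0, 0]
    - [0, 0, 0]
    - [0, 0, 0]
    - [0, 0, 0]
    - [0, 0, 0]
    - [0, 0, 0]
    - [0, 0, 0]
    - [0, 0, 0]
    - [0, 0, 0]
    - [0, 0, 0]

```text
time: 12.78
position: [0.5108, -0.088, 0.1583]
tool_rot: [1.0, -0.0, 0.0, 0.0]
ft_force: [-0.7, -0.5, 0.1]
grip_width: 0.0003
grip_force: 0.0
```

```bash
python3 plan.py .5107 -.0884 scene
```

```text
12.775 (-2.23, 0.097) (4.019, 0.105)
now 12.825 phi,w,a [-8.549  0.842  0.072] res [ 0.013  0.021  0.01  -0.021  0.006] tcp [ 0.5091 -0.087   0.1581]
[[-1.7, -1.4, 0], [-2.4, -2.2, 0], [-3.0, -3.0, 0], [-3.5, -3.9, 0], [-3.9, -4.8, 0], [-4.2, -5.8, 0], [-4.4, -6.7, 0], [-4.5, -7.7, 0], [-4.6, -8.7, 0], [-4.5, -9.6, 0], [-4.3, -10.5, 0], [-4.1, -11.4, 0]]
[0.4697 0.0257]
```

Emit:
play_rows:
  gripper: [1, 1, 1, 1, 1, 1, 1, 1, 1, 1, 1, 1]
  delta_pos:
    - [-1.4, -1.2, 0]
    - [-2.2, -2.1, 0]
    - [-2.9, -3.0, 0]
    - [-3.5, -3.9, 0]
    - [-3.9, -4.8, 0]
    - [-4.2, -5.8, 0]
    - [-4.4, -6.7, 0]
    - [-4.5, -7.7, 0]
    - [-4.6, -8.7, 0]
    - [-4.5, -9.6, 0]
    - [-4.3, -10.5, 0]
    - [-4.1, -11.4, 0]
  turn:
    - [0, 0, 0]
    - [0, 0, 0]
    - [0, 0, 0]
    - [0, 0, 0]
    - [0, 0, 0]
    - [0, 0, 0]
    - [0, 0, 0]
    - [0, 0, 0]
    - [0, 0, 0]
    - [0, 0, 0]
    - [0, 0, 0]
    - [0, 0, 0]

```text
time: 14.32
position: [0.4707, 0.0262, 0.1583]
tool_rot: [1.0, -0.0, 0.0, 0.0]
ft_force: [0.5, -1.2, -0.5]
grip_width: 0.0007
grip_force: 0.0
```

```bash
python3 plan.py .4697 .0256 scene top
```

```text
14.325 (2.762, 0.098) (2.899, 0.111)
14.375 None (2.734, 0.1)
now 14.425 phi,w,a [-9.872  0.761  0.065] res [ 0.028 -0.015 -0.015  0.008 -0.002] tcp [0.4706 0.0265 0.1583]
[[1.0, -2.1, 0], [1.5, -2.9, 0], [2.1, -3.6, 0], [2.7, -4.3, 0], [3.4, -4.9, 0], [4.1, -5.4, 0], [4.9, -5.8, 0], [5.7, -6.2, 0], [6.5, -6.5, 0], [7.3, -6.7, 0], [8.1, -6.9, 0], [9.0, -7.0, 0]]
[0.5595 0.0953]
```

Emit:
play_rows:
  gripper: [1, 1, 1, 1, 1, 1, 1, 1, 1, 1, 1, 1]
  delta_pos:
    - [0.8, -1.9, 0]
    - [1.5, -2.9, 0]
    - [2.1, -3.6, 0]
    - [2.7, -4.3, 0]
    - [3.4, -4.9, 0]
    - [4.1, -5.4, 0]
    - [4.9, -5.8, 0]
    - [5.7, -6.2, 0]
    - [6.5, -6.5, 0]
    - [7.3, -6.7, 0]
    - [8.1, -6.9, 0]
    - [9.0, -7.0, 0]
  turn:
    - [0, 0, 0]
    - [0, 0, 0]
    - [0, 0, 0]
    - [0, 0, 0]
    - [0, 0, 0]
    - [0, 0, 0]
    - [0, 0, 0]
    - [0, 0, 0]
    - [0, 0, 0]
    - [0, 0, 0]
    - [0, 0, 0]
    - [0, 0, 0]

```text
time: 15.92
position: [0.5608, 0.0957, 0.1582]
tool_rot: [1.0, -0.0, -0.0, 0.0]
ft_force: [0.7, -0.2, -0.1]
grip_width: 0.0006
grip_force: 0.0
```

```bash
python3 plan.py .5597 .0956 top scene top
```

```text
15.925 None (1.628, 0.102)
15.975 (1.589, 0.098) (1.746, 0.094)
16.025 None (1.562, 0.102)
now 16.075 phi,w,a [-11.039   0.653   0.065] res [ 0.008 -0.002 -0.002  0.004 -0.002] tcp [0.5609 0.0955 0.1582]
[[1.8, 0.1, 0], [2.6, 0.2, 0], [3.3, 0.4, 0], [4.1, 0.7, 0], [4.8, 1.0, 0], [5.5, 1.3, 0], [6.1, 1.7, 0], [6.7, 2.1, 0], [7.3, 2.6, 0], [7.8, 3.1, 0], [8.2, 3.6, 0], [8.7, 4.2, 0]]
[0.6463 0.0537]
```

Emit:
play_rows:
  gripper: [1, 1, 1, 1, 1, 1, 1, 1, 1, 1, 1, 1]
  delta_pos:
    - [-1, 0.5, 0]
    - [-3.5, 1.9, 0]
    - [-6.5, 3.5, 0]
    - [-9, 4.9, 0]
    - [-9.8, 5.3, 0]
    - [-9.8, 5.3, 1]
    - [-9.8, 5.3, 2.5]
    - [-9.8, 5.3, 4]
    - [-9.8, 5.3, 5]
    - [-9.8, 5.3, 5]
    - [-9.8, 5.3, 5]
    - [-9.8, 5.3, 5]
  turn:
    - [0, 0, 0]
    - [0, 0, 0]
    - [0, 0, 0]
    - [0, 0, 0]
    - [0, 0, 0]
    - [0, 0, 0]
    - [0, 0, 0]
    - [0, 0, 0]
    - [0, 0, 0]
    - [0, 0, 0]
    - [0, 0, 0]
    - [0, 0, 0]

```text
time: 17.58
position: [0.4628, 0.0426, 0.1087]
tool_rot: [1.0, -0.0, 0.001, 0.0]
ft_force: [-0.1, 0.6, -0.6]
grip_width: 0.0006
grip_force: 0.0
```

```bash
python3 plan.py .4617 .0426 scene top
python3 - <<'E'
import numpy as np
t=2.95-np.cumsum([.0,.0,.0,.015,.03,.0375,.0375,.0375,.0375,.0375,.0375,.0375,.0375,.035,.03,.025,.02,.015,.01,.005,.003])
print(np.c_[10.5*(np.cos(t)-np.cos(2.95)),-10.5*(np.sin(t)-np.sin(2.95))].round(2).tolist())
E
```

```text
17.575 (0.644, 0.095) (0.634, 0.088)
17.625 (0.625, 0.1) (0.652, 0.107)
now 17.675 phi,w,a [-11.976   0.537   0.067] res [ 0.005  0.011  0.006  0.001 -0.007] tcp [0.4627 0.0426 0.1087]
[[19.0, -0.3, 0], [19.3, 0.3, 0], [19.6, 0.9, 0], [19.8, 1.5, 0], [20.0, 2.1, 0], [20.1, 2.7, 0], [20.2, 3.2, 0], [20.3, 3.8, 0], [20.3, 4.4, 0], [20.3, 5.0, 0], [20.3, 5.5, 0], [20.2, 6.1, 0]]
[ 0.664  -0.0183]
[[0.0, -0.0], [0.0, -0.0], [0.0, -0.0], [0.03, -0.15], [0.1, -0.46], [0.2, -0.84], [0.31, -1.22], [0.44, -1.59], [0.58, -1.96], [0.74, -2.32], [0.91, -2.68], [1.09, -3.03], [1.28, -3.37], [1.48, -3.68], [1.65, -3.94], [1.8, -4.16], [1.93, -4.33], [2.02, -4.45], [2.09, -4.53], [2.12, -4.58], [2.14, -4.6]]
```

Emit:
play_rows:
  gripper: [1, 1, 1, 1, 1, 1, 1, 1, 1, 1]
  delta_pos:
    - [0, 0, 0]
    - [0, 0, 0]
    - [0, 0, 0]
    - [0, 0, 0]
    - [0, 0, 0]
    - [0, 0, 0]
    - [0, 0, 0]
    - [0, 0, 0]
    - [0, -0.1, 0]
    - [0.1, -0.3, 0]
  turn:
    - [0, 0, 0]
    - [0, 0, 0]
    - [0, 0, 0]
    - [0, 0, 0]
    - [0, 0, 0]
    - [0, 0, 0]
    - [0, 0, 0]
    - [0, 0, 0]
    - [0, 0, 0]
    - [0, 0, 0]

```text
time: 18.92
position: [0.4633, 0.0457, 0.1082]
tool_rot: [1.0, -0.0, -0.0, -0.0]
ft_force: [0.2, 0.2, 0.3]
grip_width: 0.0002
grip_force: 0.0
```

Emit:
play_rows:
  gripper: [1, 1, 1, 1, 1, 1, 1, 1, 1, 1, 1, 1]
  delta_pos:
    - [0.1, -0.3, 0]
    - [0.2, -0.6, 0]
    - [0.3, -0.9, 0]
    - [0.4, -1.2, 0]
    - [0.5, -1.5, 0]
    - [0.6, -1.8, 0]
    - [0.8, -2.1, 0]
    - [1.0, -2.4, 0]
    - [1.2, -2.7, 0]
    - [1.35, -2.95, 0]
    - [1.5, -3.15, 0]
    - [1.6, -3.3, 0]
  turn:
    - [0, 0, 0]
    - [0, 0, 0]
    - [0, 0, 0]
    - [0, 0, 0]
    - [0, 0, 0]
    - [0, 0, 0]
    - [0, 0, 0]
    - [0, 0, 0]
    - [0, 0, 0]
    - [0, 0, 0]
    - [0, 0, 0]
    - [0, 0, 0]

```text
time: 20.42
position: [0.4794, 0.0787, 0.1083]
tool_rot: [1.0, -0.0, 0.0, 0.0]
ft_force: [-0.4, -0.1, 0.4]
grip_width: 0.0004
grip_force: 0.0
```

```bash
python3 -c "
from h import *
for i in range(3): print(ang('top'),ang('scene'))
print(robot.get_obs()['ft_force'],robot.get_obs()['position'])"
```

```text
(20.425, [(-0.587, 0.1), None]) (20.475, [(-0.568, 0.101), (5.464, 0.099)])
(20.525, [(-0.6, 0.1), None]) (20.575, [(-0.562, 0.101), (5.466, 0.099)])
(20.625, [(-0.584, 0.1), None]) (20.675, [(-0.551, 0.101), (5.477, 0.099)])
[-0.10321547  0.40858479  0.0840753 ] [0.47924684 0.07856296 0.10825018]
```

Emit:
play_rows:
  gripper: [1, 1, 1, 1, 1, 1, 1, 1, 1, 1, 1, 1]
  delta_pos:
    - [0, -0.3, 0]
    - [0, -0.8, 0]
    - [0, -1.2, 0]
    - [0, -1.5, 0]
    - [0, -1.5, -2]
    - [0, -1.5, -4]
    - [0, -1.5, -6]
    - [0, -1.5, -8]
    - [0, -1.5, -10]
    - [0, -1.5, -11]
    - [0, -1.5, -11]
    - [0, -1.5, -11]
  turn:
    - [0, 0, 0]
    - [0, 0, 0]
    - [0, 0, 0]
    - [0, 0, 0]
    - [0, 0, 0]
    - [0, 0, 0]
    - [0, 0, 0]
    - [0, 0, 0]
    - [0, 0, 0]
    - [0, 0, 0]
    - [0, 0, 0]
    - [0, 0, 0]

```text
time: 22.22
position: [0.4788, 0.0937, 0.2176]
tool_rot: [1.0, -0.0, -0.001, -0.0]
ft_force: [-1.2, -0.5, 0.5]
grip_width: 0.0006
grip_force: 0.0
```

Emit:
play_rows:
  gripper: [1, 1, 1, 1, 1, 1, 1, 1]
  delta_pos:
    - [0, 0, 0]
    - [0, 0, 0]
    - [0, 0, 0]
    - [0, 0, 0]
    - [0, 0, 0]
    - [0, 0, 0]
    - [0, 0, 0]
    - [0, 0, 0]
  turn:
    - [0, 0, 0]
    - [0, 0, 0]
    - [0, 0, 0]
    - [0, 0, 0]
    - [0, 0, 0]
    - [0, 0, 0]
    - [0, 0, 0]
    - [0, 0, 0]

```text
time: 23.22
position: [0.4794, 0.0936, 0.2183]
tool_rot: [1.0, -0.0, 0.0, -0.0]
ft_force: [0.3, -0.5, 0.2]
grip_width: 0.0002
grip_force: 0.0
```

```bash
python3 -c "
from h import *
for i in range(4): print(ang('top'),ang('scene'))
c=robot.camera('scene'); cv2.imwrite('pics/end.png',c['color'][:,:,::-1])
for i in range(4): print(ang('top'),ang('scene'))"
```

```text
(23.225, [(-0.475, 0.099), (5.845, 0.098)]) (23.275, [(-0.449, 0.101), (5.669, 0.1)])
(23.325, [(-0.476, 0.099), (5.845, 0.099)]) (23.375, [(-0.449, 0.101), (5.67, 0.1)])
(23.425, [(-0.476, 0.099), (5.845, 0.098)]) (23.475, [(-0.449, 0.101), (5.667, 0.099)])
(23.525, [(-0.476, 0.099), (5.845, 0.098)]) (23.575, [(-0.449, 0.101), (5.668, 0.1)])
(23.675, [(-0.476, 0.099), (5.845, 0.098)]) (23.725, [(-0.449, 0.101), (5.667, 0.099)])
(23.775, [(-0.475, 0.099), (5.845, 0.099)]) (23.825, [(-0.449, 0.101), (5.667, 0.099)])
(23.875, [(-0.476, 0.099), (5.845, 0.099)]) (23.925, [(-0.449, 0.101), (5.667, 0.099)])
(23.975, [(-0.476, 0.099), (5.845, 0.099)]) (24.025, [(-0.449, 0.101), (5.669, 0.1)])
```

View pics/end.png

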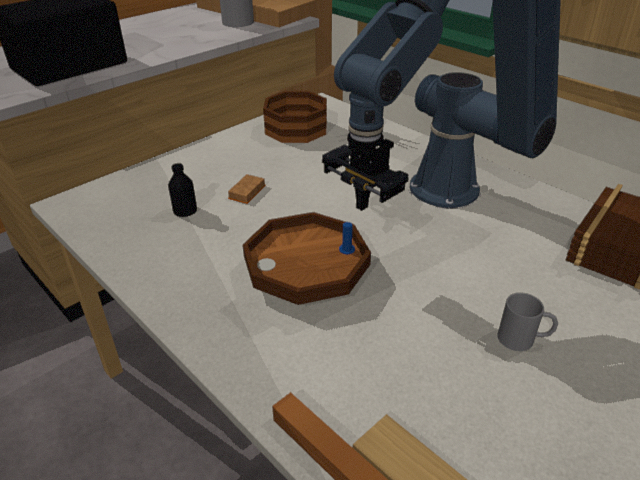

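The tray is standing still, with the inlay at (267,265), and the hand is clear of it. The flask (182,190), sander (247,188) and mug (520,322) are where they were.

```bash
python3 -c "
from rig import robot
print(robot.hand_in())"
```

```text
the job is handed in; nothing more can be done
None
```

The job is handed in, with no verdict returned: I spun the tray at about 1.3 rad/s, kept the hand over the inlay for about 7.5 s by my own angle measurements, then stopped the tray with the hand; it stands still and untouched, and the mug, sander and flask look unmoved.

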